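# Take the tap test stand off pressure

### The arm

A 6-joint arm with a two-finger parallel gripper is mounted at the origin on the work surface. World frame = base frame: x ahead of the robot, y to its left, z up, the work surface at z = 0. Lengths are in m, angles in rad, forces in N, time in s.
With the tool pointing down it reaches from about 0.375 to 0.975 m from the base axis. Payload 3.8 kg.
Tool frame: the origin (TCP) lies midway between the tips of the shut fingers; the grasp point (between the pads) lies 19 mm behind it; z points along the fingers, y is the direction in which the jaws open and shut (so a half turn about z gives the same grasp; the last joint's range is limited). The gripper opens to 88 mm and grips with 3 to 60 N. Pads are 18 mm wide; open, the fingers measure 123 mm over their backs; the gripper's body (75 mm by 187 mm) begins 45 mm behind the grasp point.
Start: joints at [-1.216, 0.264, 1.604, -0, 1.274, -0.037], TCP at [0.258, -0.624, 0.213] pointing down, gripper open.
Joint ranges: [-2.63, 2.63], [-0.94, 2.18], [0.31, 2.57], [-1.31, 4.45], [0, 2.66], [-2.55, 2.55]. Speed limits (rad/s): [2.57, 2.57, 3.14, 3.14, 3.14, 3.14].

### API

Orientations are given as a 3x3 rotation matrix whose columns are the frame's x, y, z axes.
In Python, from rig import bot gives the robot as it stands. The module is installed in compiled form; this text tells all that it offers.
- The arm moves only by the shell command python3 -m crank 'ROWS' [OPENING] [FORCE]. ROWS is JSON, a list of rows, each an object with "translation": the shift along the tool's x, y, z in m, a list of three; "roll": the turn about the tool's z in degrees. A call has 1 to 20 rows; each row is the pose to reach, as a shift and turn from the pose measured when the call began, along the tool's axes at that moment; what a row does not reach only later rows make up. A row lasts 1/10 s, in which the tool goes at most 50 mm and 8.59 degrees, less where a joint would pass 70% of its speed; a pose out of reach is approached as far as the arm can. A call with a gripper value outside its range is refused whole. OPENING is the finger opening in m, from 0 to 0.0881, set as the call begins (- or left out, the last holds). The fingers move at their own pace and stop on an object; FORCE is the grip in N (left out, the last holds). Time passes only in rows, so rows that repeat a pose let the fingers close. It gives the time, the measured TCP pose, the force and the opening at its end, in the units of the state.
- bot.observe(): the state, without advancing time (a new reading comes with each control period).
- bot.get_image(name): name is "scene" or "top"; returns a dict with "image" (420x560x3 uint8, red, green, blue), "mtx" (3x3 intrinsics, pixels), "rvec" (rotation vector, rad) and "tvec" (3), from world to camera coordinates, as OpenCV has them. Camera axes: x right, y down, z forward; pixel columns grow to the right and rows downward; lengths in m; the calibration is good to about 2 mm. A picture is of the moment at which its call begins. There is no depth.
- bot.hand_in(): hands the job in, once; it reports no verdict.
The state is a dict: "time": time; "joint_pos": joint angles; "qd": joint speeds; "effort": joint torques, N m; "position": TCP position; "eef_rot": TCP orientation; "ft_force": force on the tool from outside, world axes, zero at the start; "ft_torque": the same for the moment, N m; "finger_gap": finger opening in m.
Only numpy, scipy, OpenCV 4.12 (cv2) and the standard library are available. Lean on these libraries where they do the work, as an engineer would, in place of code of your own. Each camera call takes 0.05 s, during which the arm holds its last target.

### The job

The tap on the plumbing test stand has passed its pressure test, so take the stand off pressure: with a fingertip push the red supply lever round until it is fully closed, square across its pipe, and only then push the blue drain lever round until it is fully open, in line with its pipe. Just push the levers with the outside of the fingers, without gripping or forcing them. Leave the yellow lever and everything that lies about on the stand and bench where it is, lifting nothing.

Things in the scene. Friction and masses are not known exactly. Their poses are not given: they have to be found in the camera images.
- supply_lever (a joint): Red ball valve lever turning level about a vertical axis: grip 22 mm wide, 12 mm deep, from 40 to 115 mm from the axis, mid-height 125 mm above the bench. 0 rad: open, in line with its pipe, pointing to the front (robot's side); 1.571: closed, across the pipe, pointing left (clockwise from above). Starts 0 to 0.6. Friction 0.4 N m (5 N at 80 mm); stays where left; firm stops at both ends.
- drain_lever (a joint): Blue ball valve lever turning level about a vertical axis: grip 22 mm wide, 12 mm deep, from 40 to 115 mm from the axis, mid-height 125 mm above the bench. 0 rad: closed, across its pipe, pointing left; 1.571: open, in line with the pipe, pointing to the front (robot's side; counter-clockwise from above). Starts 0 to 0.1. Friction 0.4 N m (5 N at 80 mm); stays where left; firm stops at both ends.
- supply_pivot (a point): Point on the red supply lever's axis at the grip's mid-height; x along its pipe to the back, y across it to the left, z up. Three 22 mm pipes, 170 mm apart, 78 mm above the bench, run back into a cross header 180 mm behind the row of valves; supply, drain and spare can be in any order. The supply pipe rises from a steel flange. On the header: gauge and chrome tap, 230 mm high.
- supply_grip (a point): Point in the middle of the red supply lever's grip section, 80 mm out from the turning axis along the lever; it turns with the lever.
- drain_pivot (a point): Point on the blue drain lever's axis at the grip's mid-height; x along its pipe to the back, y across it to the left, z up. The drain pipe ends in an elbow over a small white drip tray.
- drain_grip (a point): Point in the middle of the blue drain lever's grip section, 80 mm out from the turning axis along the lever; it turns with the lever.
- spare_grip (a point): Point in the middle of the yellow spare-port lever's grip section, 80 mm out from the turning axis along the lever; it turns with the lever. This lever, of the same shape as the others, points to the left (closed) and is to be left alone; its pipe ends in a brass cap at the front.
- tape_roll: Roll of white pipe tape 54 mm across, 15 mm high, lying loose on the stand's board between two pipes. Origin: centre of its underside. Leave it.
- nipple: Brass pipe nipple with a hexagon, 25 mm thick, 50 mm tall, standing loose on the stand's board between two pipes. Origin: centre of its underside. Leave it.
- compound_tin: Small green tin, 58 mm across, 66 mm tall, standing loose on the stand's board between two pipes, behind the row of valves. Origin: centre of its underside. Leave it.
- wrench: Steel wrench 200 mm long, lying loose on the bench to the right of the stand. Origin: underside, at mid-length; x along the handle. Leave it.
- washer_jar: Glass jar with a black cap, 70 mm across, 90 mm tall, standing loose on the bench left of the stand. Origin: centre of its underside. Leave it.
- screw_box: Cardboard box of screws with a yellow band, 100 x 70 x 50 mm, loose on the bench right of the stand. Origin: centre of its underside. Leave it.
- small_valve: Loose small brass valve with a green butterfly handle, 66 mm long, 55 mm high, on the bench left of the stand. Origin: underside, below its middle. Leave it.

How it is judged:
By the outcome, as a careful person would: the job done as asked, in the order asked, and still so for the second after the job is handed in, with the robot touching nothing.
It also fails if it takes over 51 s, if anything falls off the work surface, if the arm or the gripper's body presses on something with over 40 N, if the wrist force passes 120 N, or if a joint passes its speed limit or range.

## Working session

There is one attempt and no reset: what is moved stays moved. The work goes in short steps, Python scripts to look and compute and a shell command to move; the robot and the scene stay as the last step left them, time stands still between calls to the robot, and variables do not carry over. Pictures are saved under pics/ and viewed, and the job is handed in when it is done.

```bash
mkdir -p pics; python3 - <<'E'
from rig import bot
import cv2,numpy as np
s=bot.observe()
for k in s: print(k,np.round(s[k],3).tolist())
for n in("scene","top"):
    d=bot.get_image(n); cv2.imwrite(f"pics/{n}0.png",cv2.cvtColor(d["image"],cv2.COLOR_RGB2BGR))
    np.savez(f"{n}.npz",mtx=d["mtx"],rvec=d["rvec"],tvec=d["tvec"])
    R=cv2.Rodrigues(np.array(d["rvec"],float))[0]
    print(n,(-R.T@np.array(d["tvec"]).ravel()).round(3),R.round(2).tolist())
E
```

```text
time 0.0
joint_pos [-1.216, 0.265, 1.605, 0.0, 1.274, -0.037]
qd [-0.002, -0.001, 0.001, 0.002, 0.002, 0.001]
effort [0.001, -50.211, -35.688, 0.073, 0.029, -0.0]
position [0.257, -0.623, 0.212]
eef_rot [[0.924, 0.382, -0.001], [0.382, -0.924, 0.002], [0.0, -0.002, -1.0]]
ft_force [-0.844, 1.042, -0.054]
ft_torque [-0.011, 0.028, 0.015]
finger_gap 0.088
scene [1.418 0.207 1.02 ] [[-0.24, 0.97, 0.02], [0.69, 0.19, -0.69], [-0.68, -0.15, -0.72]]
top [ 0.231 -0.006  1.675] [[0.02, -1.0, -0.0], [-0.98, -0.02, -0.2], [0.2, 0.0, -0.98]]
```

View pics/scene0.png

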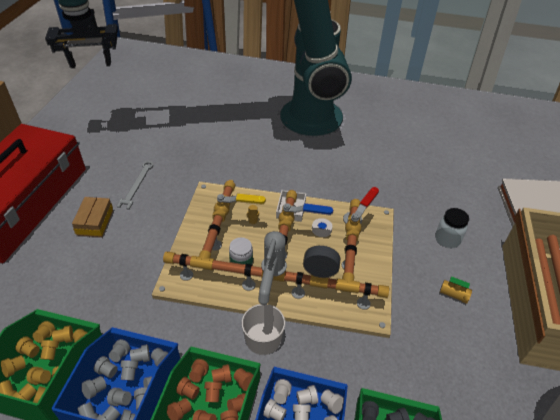

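View pics/top0.png

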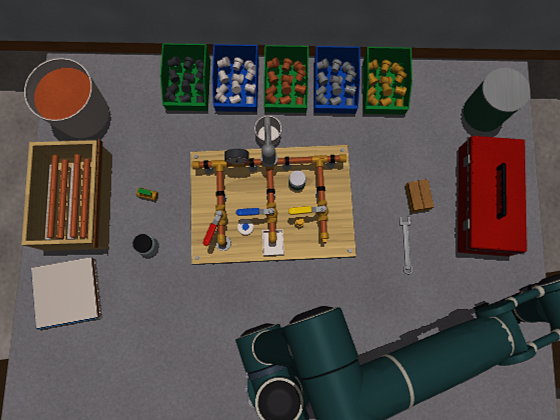

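```bash
python3 - <<'E'
import cv2
a=cv2.imread("pics/top0.png")
c=a[100:270,150:380]
cv2.imwrite("pics/top0c.png",cv2.resize(c,None,fx=3.4,fy=3.4,interpolation=cv2.INTER_CUBIC))
E
```

```text
(no output)
```

View pics/top0c.png

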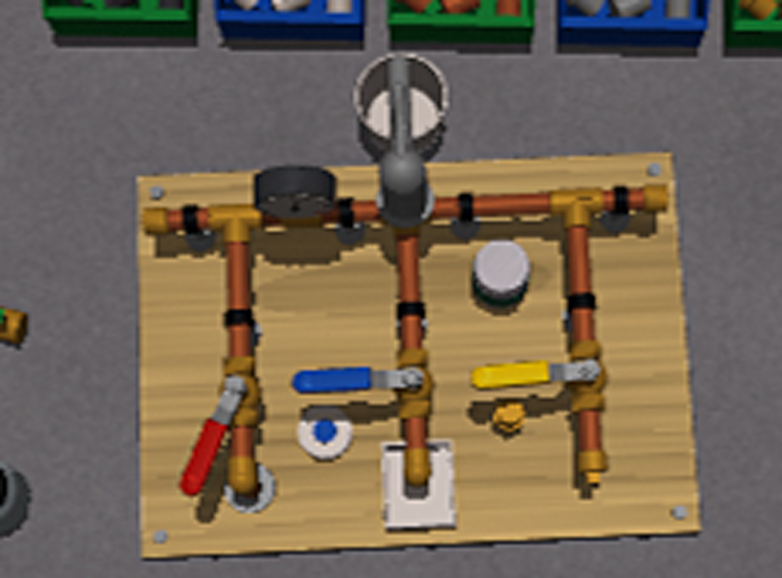

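The pictures show the red lever at the left pipe (pivot about px 219,213 in top), pointing front-left. The blue lever on the middle pipe (pivot 271,211) and the yellow on the right pipe (323,209) both point left. The tape roll is under the blue lever, the nipple is by the yellow, and the tin is behind the yellow.

```bash
cat > h.py <<'E'
import numpy as np,cv2
def ray(n,uv,z):
    d=np.load(n+".npz"); R=cv2.Rodrigues(d["rvec"].astype(float))[0]; C=-R.T@d["tvec"].ravel()
    p=cv2.undistortPoints(np.array([[uv]],float),d["mtx"].astype(float),None).ravel()
    r=R.T@np.array([p[0],p[1],1]); return (C+r*(z-C[2])/r[2])[:2]
def proj(n,P):
    d=np.load(n+".npz"); return cv2.projectPoints(np.array(P,float).reshape(-1,3),d["rvec"].astype(float),d["tvec"].astype(float),d["mtx"].astype(float),None)[0].reshape(-1,2)
def blob(img,col,roi):
    hsv=cv2.cvtColor(img,cv2.COLOR_BGR2HSV).astype(int);h,s,v=[hsv[...,i] for i in range(3)]
    m=(s>170)&(v>60)
    m&={"r":((h<5)|(h>174)),"b":(abs(h-112)<14),"y":(abs(h-26)<5)&(v>170)&(s>200)}[col]
    k=np.zeros(m.shape,bool);k[roi[1]:roi[3],roi[0]:roi[2]]=1;m&=k
    n,l,st,_=cv2.connectedComponentsWithStats(m.astype(np.uint8))
    j=1+np.argmax(st[1:,4]);ys,xs=np.where(l==j);return np.c_[xs,ys]
def levers(n,img,roi):
    for c in "rby":
        b=blob(img,c,roi);W=np.array([ray(n,u,.129) for u in b]);m=W.mean(0)
        U,S,V=np.linalg.svd(W-m);d=V[0];t=(W-m)@d
        print(n,c,len(b),"px",b.mean(0).round(1),"world",m.round(4),"ang deg",round(np.degrees(np.arctan2(d[1],d[0]))%180,1),"len",round(np.ptp(t),3))
E
python3 - <<'E'
from h import *
for n,roi in(("top",(190,140,360,265)),("scene",(160,180,400,330))):
    levers(n,cv2.imread(f"pics/{n}0.png"),roi)
for nm,c in dict(rp=(235,385),bp=(411,379),yp=(587,372),rt=(192,490),bt=(294,382),yt=(473,378)).items():
    print(nm,ray("top",(c[0]/3.4+150,c[1]/3.4+100),.133).round(4))
E
```

```text
top r 136 px [209.3 234.1] world [0.472  0.2348] ang deg 160.1 len 0.072
top b 132 px [247.6 211.2] world [0.5491 0.1146] ang deg 95.3 len 0.072
top y 127 px [299.7 209.6] world [ 0.5576 -0.0536] ang deg 97.6 len 0.07
scene r 158 px [369.5 196.2] world [0.4763 0.236 ] ang deg 160.8 len 0.073
scene b 186 px [317.5 208.6] world [0.5537 0.1171] ang deg 94.4 len 0.07
scene y 141 px [250.1 197.4] world [ 0.5594 -0.0532] ang deg 96.6 len 0.069
rp [0.54   0.2058]
bp [0.5488 0.0392]
yp [ 0.5587 -0.1275]
rt [0.4391 0.2416]
bt [0.5439 0.15  ]
yt [ 0.5509 -0.0195]
```

```bash
python3 - <<'E'
import cv2
a=cv2.imread("pics/scene0.png")
c=a[170:330,160:400]
cv2.imwrite("pics/scene0c.png",cv2.resize(c,None,fx=3.3,fy=3.3,interpolation=cv2.INTER_CUBIC))
E
```

```text
(no output)
```

View pics/scene0c.png

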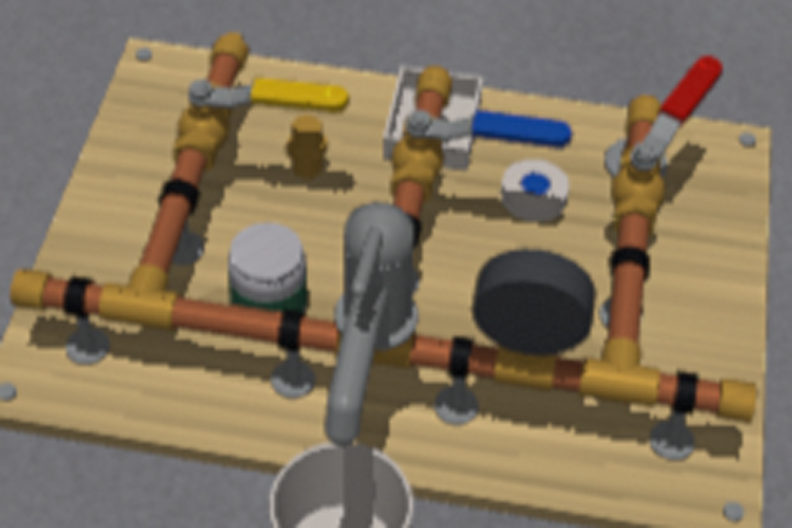

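```bash
cat >> h.py <<'E'
RP=np.array([.5455,.2070]); BP=np.array([.5535,.0385]); YAW=np.radians(3.2)
def tool(state,P):
    R=np.array(state["eef_rot"]);return R.T@(np.array(P)-np.array(state["position"]))
E
python3 - <<'E'
from h import *; from rig import bot
s=bot.observe(); print((1000*tool(s,[.4545,.190,.2])).round())
E
```

```text
[ 493. -676.   13.]
```

```bash
python3 -m crank '[{"translation":[10,-14,0],"roll":0}]' 0 10 2>&1 | head -0; python3 -m crank '[{"translation":[0.02,-0.03,0],"roll":1},{"translation":[0.045,-0.06,0],"roll":3},{"translation":[0.07,-0.1,0],"roll":5},{"translation":[0.1,-0.135,0.003],"roll":7},{"translation":[0.125,-0.17,0.003],"roll":9},{"translation":[0.15,-0.205,0.005],"roll":11},{"translation":[0.175,-0.24,0.005],"roll":13},{"translation":[0.2,-0.275,0.005],"roll":15},{"translation":[0.225,-0.31,0.005],"roll":17},{"translation":[0.25,-0.345,0.008],"roll":19},{"translation":[0.28,-0.38,0.008],"roll":19},{"translation":[0.305,-0.415,0.008],"roll":19},{"translation":[0.33,-0.45,0.01],"roll":19},{"translation":[0.355,-0.485,0.01],"roll":19},{"translation":[0.38,-0.52,0.01],"roll":19},{"translation":[0.405,-0.555,0.01],"roll":19},{"translation":[0.43,-0.59,0.012],"roll":19},{"translation":[0.455,-0.625,0.013],"roll":19},{"translation":[0.48,-0.655,0.013],"roll":19},{"translation":[0.493,-0.676,0.013],"roll":19}]' 0 10
python3 - <<'E'
from h import *; from rig import bot
s=bot.observe(); print(s["time"],s["position"],s["finger_gap"],s["ft_force"],np.degrees(np.arctan2(s["eef_rot"][1][0],s["eef_rot"][0][0])))
E
```

```text
time: 2.2
position: [0.4682, 0.2368, 0.1983]
eef_rot: [[0.998, 0.059, -0.002], [0.059, -0.998, 0.002], [-0.002, -0.002, -1.0]]
ft_force: [0.0, -0.6, -0.6]
finger_gap: 0.001
2.2 [0.46819481 0.23682601 0.19830546] 0.0010349130535859384 [ 0.02347571 -0.62874534 -0.63098982] 3.3588558572451763
```

My first command line had a stray extra call with a wrong unit. It moved the arm one capped row (50 mm) in free air at a safe height, so nothing was touched. Next I correct for it, then lower the fingertip beside the red lever.

```bash
python3 -m crank '[{"translation":[-0.008,0.023,0]},{"translation":[-0.016,0.046,0]},{"translation":[-0.016,0.046,0]},{"translation":[-0.016,0.046,0.02]},{"translation":[-0.016,0.046,0.04]},{"translation":[-0.016,0.046,0.06]},{"translation":[-0.016,0.046,0.075]},{"translation":[-0.016,0.046,0.085]},{"translation":[-0.016,0.046,0.085]}]'
python3 - <<'E'
from h import *; from rig import bot
for n in("scene","top"):
    a=cv2.cvtColor(bot.get_image(n)["image"],cv2.COLOR_RGB2BGR)
    c=a[150:330,160:400] if n=="scene" else a[130:330,150:380]
    cv2.imwrite(f"pics/{n}1.png",cv2.resize(c,None,fx=2.9,fy=2.9,interpolation=cv2.INTER_CUBIC))
E
```

```text
invalid input at $[0]: expected keys translation, roll
```

View pics/scene1.png

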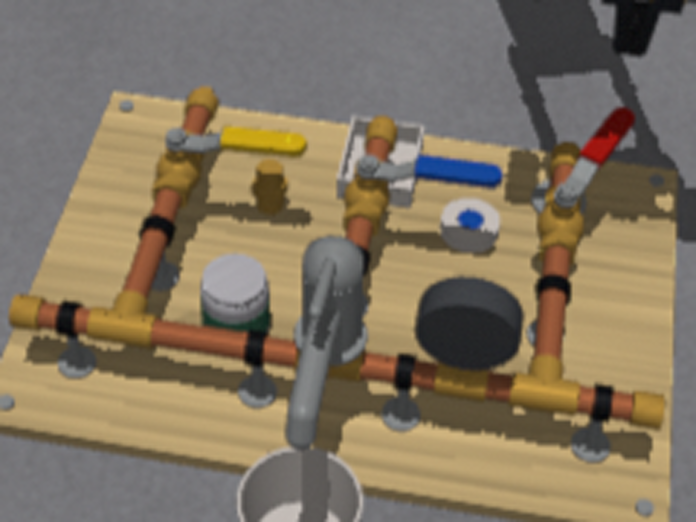

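View pics/top1.png

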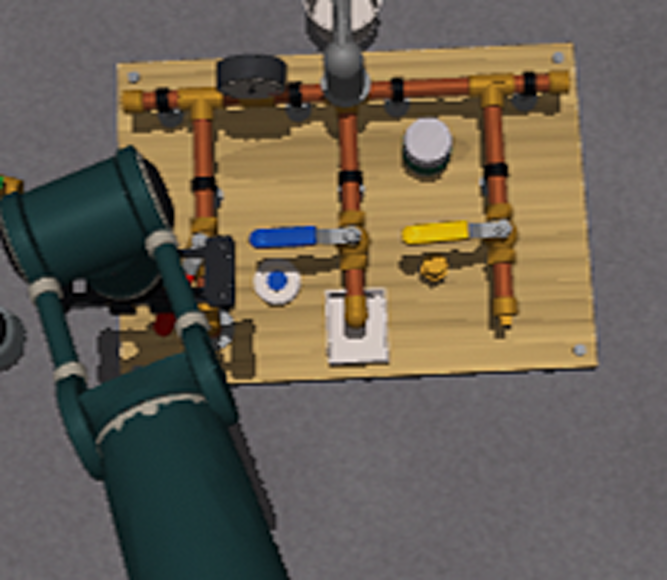

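The pictures show all levers where they started and the finger still high, at about (630,40) in the scene crop. The move was refused because every row needs "roll".

```bash
python3 -m crank '[{"translation":[-0.008,0.023,0],"roll":0},{"translation":[-0.016,0.046,0],"roll":0},{"translation":[-0.016,0.046,0],"roll":0},{"translation":[-0.016,0.046,0.02],"roll":0},{"translation":[-0.016,0.046,0.04],"roll":0},{"translation":[-0.016,0.046,0.06],"roll":0},{"translation":[-0.016,0.046,0.075],"roll":0},{"translation":[-0.016,0.046,0.085],"roll":0},{"translation":[-0.016,0.046,0.085],"roll":0}]'
python3 - <<'E'
from h import *; from rig import bot
for n in("scene",):
    a=cv2.cvtColor(bot.get_image(n)["image"],cv2.COLOR_RGB2BGR)
    c=a[130:310,190:430]
    cv2.imwrite(f"pics/{n}2.png",cv2.resize(c,None,fx=3.2,fy=3.2,interpolation=cv2.INTER_CUBIC))
s=bot.observe()
# plan red sweep
th0=np.radians(160.5); 
for deg in (19.5,25,30,40,50,60,70,80,86,90,92):
    a=YAW+np.pi-np.radians(deg); u=np.array([np.cos(a),np.sin(a)]); n=np.array([np.cos(a-np.pi/2),np.sin(a-np.pi/2)])
    f=np.radians(deg); d=.011+.0175*np.cos(f)+.009*abs(np.sin(f))
    P=RP+.082*u-d*n; print(deg,(1000*tool(s,[*P,s["position"][2]])).round(0)[:2])
E
```

```text
time: 3.2
position: [0.4533, 0.1895, 0.1117]
eef_rot: [[0.998, 0.06, -0.006], [0.06, -0.998, 0.001], [-0.006, -0.001, -1.0]]
ft_force: [0.3, 0.4, -0.2]
finger_gap: 0.0
19.5 [  5. -11.]
25 [  5. -19.]
30 [  6. -26.]
40 [ 10. -42.]
50 [ 17. -56.]
60 [ 28. -69.]
70 [ 41. -80.]
80 [ 56. -89.]
86 [ 66. -92.]
90 [ 73. -94.]
92 [ 76. -94.]
```

View pics/scene2.png

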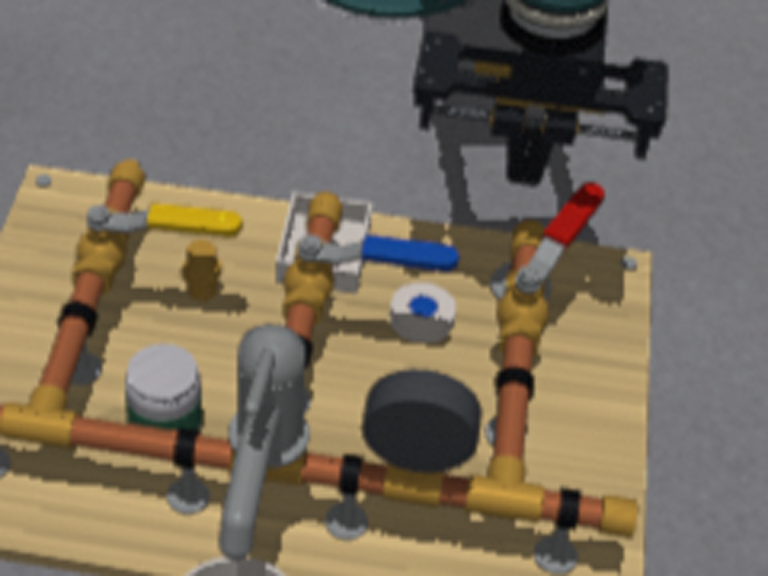

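The fingertip at (525,175) is just on the robot's right of the red grip and clear of it. Now the red sweep, up to about 80°.

```bash
python3 -m crank '[{"translation":[0.002,-0.006,0],"roll":0},{"translation":[0.005,-0.011,0],"roll":0},{"translation":[0.005,-0.019,0],"roll":0},{"translation":[0.006,-0.026,0],"roll":0},{"translation":[0.008,-0.034,0],"roll":0},{"translation":[0.010,-0.042,0],"roll":0},{"translation":[0.013,-0.049,0],"roll":0},{"translation":[0.017,-0.056,0],"roll":0},{"translation":[0.022,-0.063,0],"roll":0},{"translation":[0.028,-0.069,0],"roll":0},{"translation":[0.034,-0.075,0],"roll":0},{"translation":[0.041,-0.080,0],"roll":0},{"translation":[0.048,-0.085,0],"roll":0},{"translation":[0.056,-0.089,0],"roll":0},{"translation":[0.056,-0.089,0],"roll":0}]'
python3 - <<'E'
from h import *; from rig import bot
for n in("scene",):
    a=cv2.cvtColor(bot.get_image(n)["image"],cv2.COLOR_RGB2BGR)
    c=a[130:310,190:430]
    cv2.imwrite(f"pics/{n}3.png",cv2.resize(c,None,fx=3.2,fy=3.2,interpolation=cv2.INTER_CUBIC))
E
```

```text
time: 4.75
position: [0.506, 0.2826, 0.1128]
eef_rot: [[0.998, 0.06, -0.003], [0.06, -0.998, 0.002], [-0.003, -0.002, -1.0]]
ft_force: [-0.6, 0.3, 0.5]
finger_gap: 0.0007
```

View pics/scene3.png

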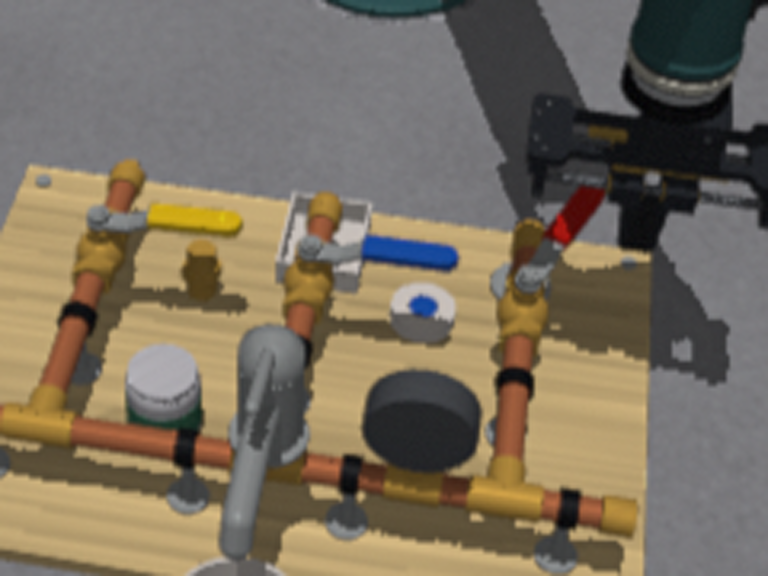

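```bash
python3 - <<'E'
from h import *; from rig import bot
s=bot.observe(); P=np.array(s["position"]); print(s["finger_gap"])
p=proj("scene",[P]);print((p-[190,130])*3.2)
a=cv2.cvtColor(bot.get_image("scene")["image"],cv2.COLOR_RGB2BGR)
cv2.imwrite("pics/scene4.png",cv2.resize(a[170:230,330:430],None,fx=8,fy=8,interpolation=cv2.INTER_CUBIC))
b=blob(a,"r",(330,170,430,240)); W=np.array([ray("scene",u,.129) for u in b]);m=W.mean(0);d=np.linalg.svd(W-m)[2][0];print(len(b),m,np.degrees(np.arctan2(d[1],d[0]))%180, np.ptp((W-m)@d))
for deg in (20,40,80):
    aa=YAW+np.pi-np.radians(deg)
    print(deg,((proj("scene",[[*(RP+r*np.array([np.cos(aa),np.sin(aa)])),.125] for r in(.04,.115)])-[330,170])*8).round())
a=cv2.cvtColor(bot.get_image("top")["image"],cv2.COLOR_RGB2BGR)
cv2.imwrite("pics/top4.png",cv2.resize(a[190:270,170:270],None,fx=7,fy=7,interpolation=cv2.INTER_CUBIC))
E
```

```text
0.00040449519271263214
[[626.05094619 262.67559538]]
148 [0.47778603 0.23586321] 160.16612169702444 0.07196516912732692
20 [[247. 275.]
 [342. 134.]]
40 [[284. 297.]
 [447. 192.]]
80 [[324. 358.]
 [569. 364.]]
```

View pics/scene4.png

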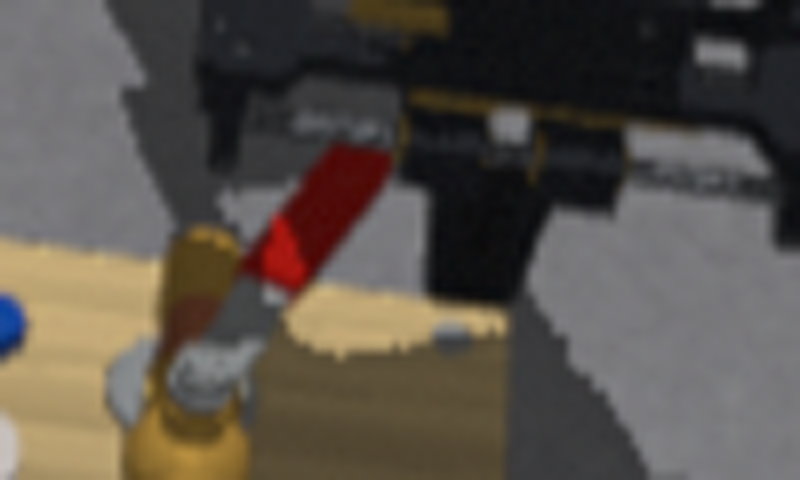

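View pics/top4.png

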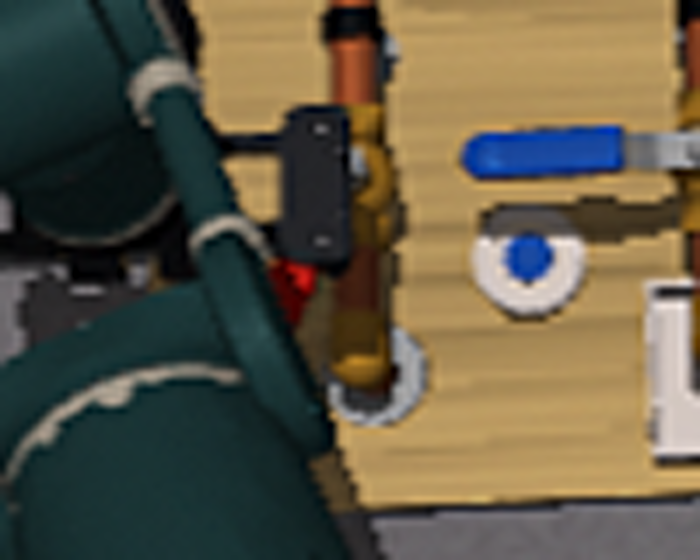

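The red lever has not moved: blob angle 160.2° against 160.5° before. The finger went past it, and its tip at (390,207) sits higher in the image than the reported TCP projects. I check this before moving on.

```bash
python3 - <<'E'
from h import *
for P,seen in(([.4533,.1895,.1117],(354,185)),([.506,.2826,.1128],(389.7,207.3))):
    for dz in(0,.01,.02,.03): print(seen,dz,proj("scene",[[P[0],P[1],P[2]+dz]]).round(1))
a=cv2.imread("pics/scene2.png")[120:230,470:640]
cv2.imwrite("pics/s2z.png",cv2.resize(a,None,fx=4.5,fy=4.5,interpolation=cv2.INTER_CUBIC))
E
```

```text
(354, 185) 0 [[351.6 191.5]]
(354, 185) 0.01 [[352.1 188.8]]
(354, 185) 0.02 [[352.6 185.9]]
(354, 185) 0.03 [[353.1 183.1]]
(389.7, 207.3) 0 [[385.8 212.3]]
(389.7, 207.3) 0.01 [[386.5 209.5]]
(389.7, 207.3) 0.02 [[387.2 206.7]]
(389.7, 207.3) 0.03 [[388.  203.8]]
```

View pics/s2z.png

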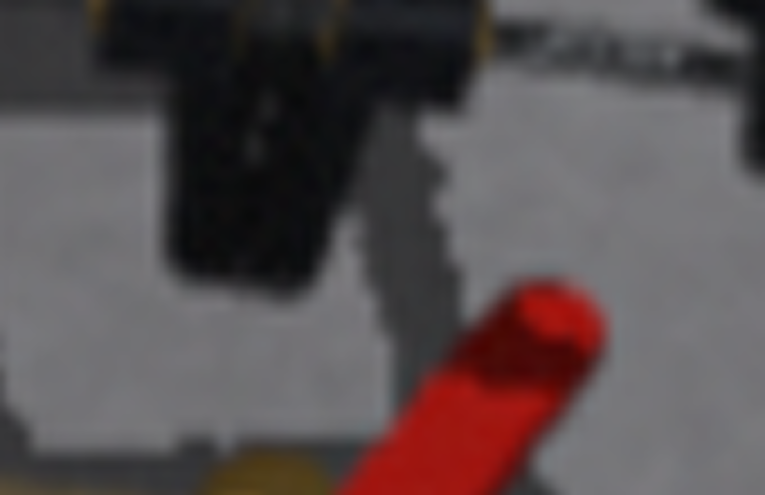

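```bash
python3 - <<'E'
from h import *
for z in(.18,.2,.22,.24): print(z,ray("top",(219.9,216.8),z).round(4))
E
ls; cat *.txt 2>/dev/null | head
```

```text
0.18 [0.5193 0.1964]
0.2 [0.5154 0.1937]
0.22 [0.5116 0.191 ]
0.24 [0.5077 0.1883]
h.py
pics
scene.npz
top.npz
```

x and y agree with the gripper body seen in the top view, so the fingertip must really sit about 15–20 mm higher than reported. It cleared the lever's top. I go back over the lever, higher up, and lower in small steps with checks.

```bash
python3 -m crank '[{"translation":[0,0,-0.02],"roll":0},{"translation":[0,0,-0.035],"roll":0},{"translation":[-0.02,0.03,-0.04],"roll":0},{"translation":[-0.04,0.06,-0.04],"roll":0},{"translation":[-0.058,0.09,-0.04],"roll":0},{"translation":[-0.058,0.09,-0.04],"roll":0},{"translation":[-0.058,0.09,-0.02],"roll":0},{"translation":[-0.058,0.09,0],"roll":0},{"translation":[-0.058,0.09,0.006],"roll":0},{"translation":[-0.058,0.09,0.011],"roll":0},{"translation":[-0.058,0.09,0.011],"roll":0}]'
python3 - <<'E'
from h import *; from rig import bot
a=cv2.cvtColor(bot.get_image("scene")["image"],cv2.COLOR_RGB2BGR)
cv2.imwrite("pics/scene5.png",cv2.resize(a[155:235,320:420],None,fx=7,fy=7,interpolation=cv2.INTER_CUBIC))
s=bot.observe();print(s["position"],proj("scene",[s["position"]])-[320,155])
E
```

```text
time: 6.0
position: [0.4521, 0.1888, 0.1016]
eef_rot: [[0.998, 0.06, -0.005], [0.06, -0.998, 0.001], [-0.005, -0.001, -1.0]]
ft_force: [-0.0, -0.7, 0.2]
finger_gap: 0.0006
[0.4524572  0.18889411 0.10208861] [[30.92602417 38.93154972]]
```

View pics/scene5.png

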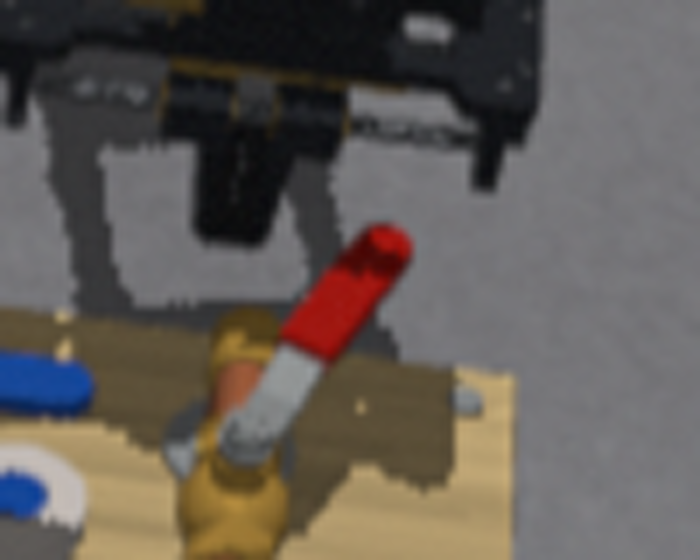

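```bash
python3 - <<'E'
from h import *
f=lambda P:((proj("scene",[P])-[320,155])*7).round()[0]
print("bolt",f([.5455,.207,.135]))
a=np.radians(160.5)
print("tip",f([*(RP+.115*np.array([np.cos(a),np.sin(a)])),.131]))
E0=ray("top",(243/3.4+150,470/3.4+100),.09);print("elbow",E0,f([*E0,.09]))
for z in(.10,.11,.12,.13): print(z,f([.4525+.009,.189,z]),f([.4525-.009,.189,z]))
# top view ray of red tip vs scene ray: solve z
for z in(.10,.115,.13):print(z,ray("top",(192/3.4+150,490/3.4+100),z),ray("scene",(320+395/7,155+235/7),z))
E
```

```text
bolt [243. 395.]
tip [385. 216.]
elbow [0.4652209  0.20031917] [238. 325.]
0.1 [213. 293.] [219. 260.]
0.11 [216. 274.] [223. 241.]
0.12 [220. 254.] [226. 222.]
0.13 [223. 235.] [230. 202.]
0.1 [0.44356389 0.24690504] [0.41231854 0.25142646]
0.115 [0.44153965 0.24449539] [0.42870905 0.25070608]
0.13 [0.43951541 0.24208574] [0.44509957 0.2499857 ]
```

Known features place the tip about 20 mm above the reported TCP. I lower gently by 9 mm and watch the force.

```bash
python3 -m crank '[{"translation":[0,0,0.003],"roll":0},{"translation":[0,0,0.006],"roll":0},{"translation":[0,0,0.009],"roll":0},{"translation":[0,0,0.009],"roll":0}]'
python3 - <<'E'
from h import *; from rig import bot
a=cv2.cvtColor(bot.get_image("scene")["image"],cv2.COLOR_RGB2BGR)
cv2.imwrite("pics/scene6.png",cv2.resize(a[155:235,320:420],None,fx=7,fy=7,interpolation=cv2.INTER_CUBIC))
s=bot.observe();print(s["position"],s["ft_force"])
E
```

```text
time: 6.45
position: [0.4521, 0.1888, 0.0927]
eef_rot: [[0.998, 0.06, -0.005], [0.06, -0.998, 0.001], [-0.005, -0.001, -1.0]]
ft_force: [0.1, -0.5, -0.2]
finger_gap: 0.0004
[0.45218885 0.18882078 0.09284058] [-0.41109195 -0.8244908   0.69624783]
```

View pics/scene6.png

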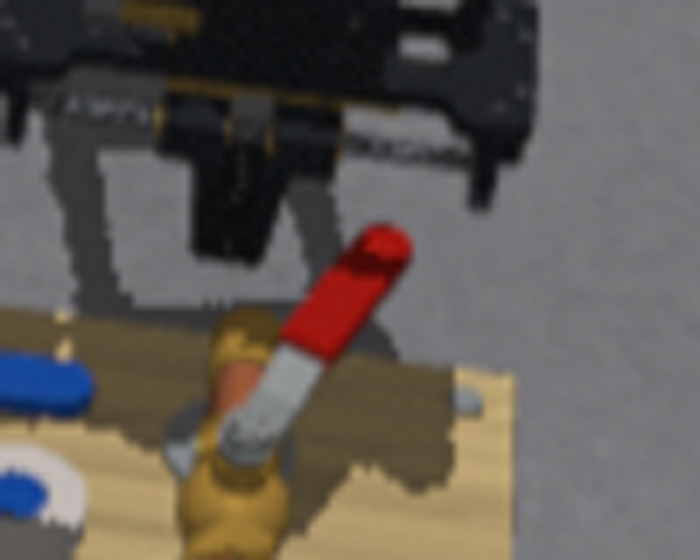

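```bash
python3 -m crank '[{"translation":[0.002,-0.006,0],"roll":0},{"translation":[0.005,-0.011,0],"roll":0},{"translation":[0.006,-0.019,0],"roll":0},{"translation":[0.008,-0.027,0],"roll":0},{"translation":[0.009,-0.034,0],"roll":0}]'
python3 - <<'E'
from h import *; from rig import bot
a=cv2.cvtColor(bot.get_image("scene")["image"],cv2.COLOR_RGB2BGR)
cv2.imwrite("pics/scene7.png",cv2.resize(a[155:235,320:420],None,fx=7,fy=7,interpolation=cv2.INTER_CUBIC))
s=bot.observe();print(s["position"],s["ft_force"])
E
```

```text
time: 7.0
position: [0.4596, 0.2229, 0.0929]
eef_rot: [[0.998, 0.061, -0.004], [0.061, -0.998, -0.001], [-0.004, 0.001, -1.0]]
ft_force: [0.9, -5.7, -0.2]
finger_gap: 0.0005
[0.45961985 0.22375733 0.09287117] [ 0.82765876 -3.78429528  0.2738013 ]
```

View pics/scene7.png

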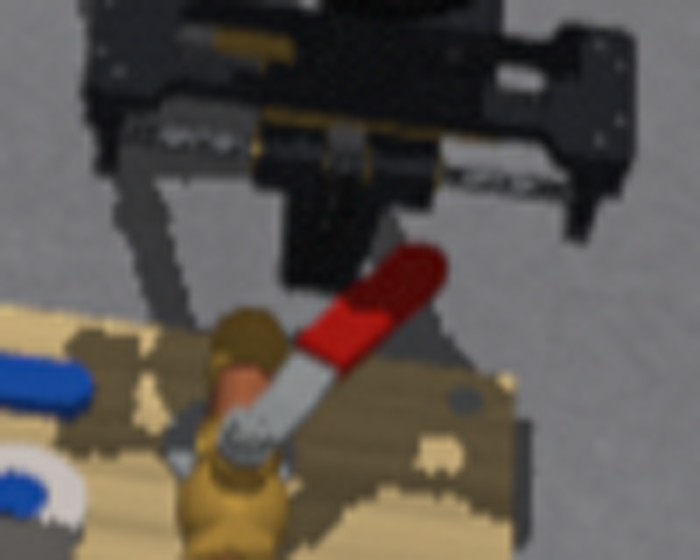

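The lever is now turning: the tip is at (430,255), the reaction is about 5 N, and the finger is behind the grip. I continue the arc.

```bash
python3 - <<'E'
from h import *; from rig import bot
s=bot.observe()
for deg in (30,40,50,60,70,80,85,90,92):
    a=YAW+np.pi-np.radians(deg); u=np.array([np.cos(a),np.sin(a)]); n=np.array([np.cos(a-np.pi/2),np.sin(a-np.pi/2)])
    f=np.radians(deg); d=.011+.0175*np.cos(f)+.009*abs(np.sin(f))
    P=RP+.082*u-d*n; print(deg,(1000*tool(s,[*P,s["position"][2]])).round(0)[:2])
E
```

```text
30 [-2.  7.]
40 [ 3. -8.]
50 [ 10. -23.]
60 [ 20. -36.]
70 [ 33. -47.]
80 [ 48. -55.]
85 [ 57. -58.]
90 [ 65. -60.]
92 [ 69. -61.]
```

```bash
python3 -m crank '[{"translation":[0.003,-0.008,0],"roll":0},{"translation":[0.006,-0.015,0],"roll":0},{"translation":[0.010,-0.023,0],"roll":0},{"translation":[0.015,-0.030,0],"roll":0},{"translation":[0.020,-0.036,0],"roll":0},{"translation":[0.026,-0.042,0],"roll":0},{"translation":[0.033,-0.047,0],"roll":0},{"translation":[0.040,-0.051,0],"roll":0},{"translation":[0.048,-0.055,0],"roll":0},{"translation":[0.048,-0.055,0],"roll":0}]'
python3 - <<'E'
from h import *; from rig import bot
a=cv2.cvtColor(bot.get_image("scene")["image"],cv2.COLOR_RGB2BGR)
cv2.imwrite("pics/scene8.png",cv2.resize(a[155:235,320:420],None,fx=7,fy=7,interpolation=cv2.INTER_CUBIC))
levers("scene",a,(160,180,430,330))
E
```

```text
time: 8.05
position: [0.5034, 0.2817, 0.0917]
eef_rot: [[0.998, 0.061, -0.007], [0.061, -0.998, -0.001], [-0.007, 0.001, -1.0]]
ft_force: [-0.5, -1.1, -0.9]
finger_gap: 0.0009
scene r 217 px [387.  215.4] world [0.5322 0.2852] ang deg 104.0 len 0.071
scene b 185 px [317.5 208.6] world [0.5536 0.1172] ang deg 94.2 len 0.07
scene y 148 px [250.1 197.5] world [ 0.5599 -0.0532] ang deg 96.7 len 0.069
```

View pics/scene8.png

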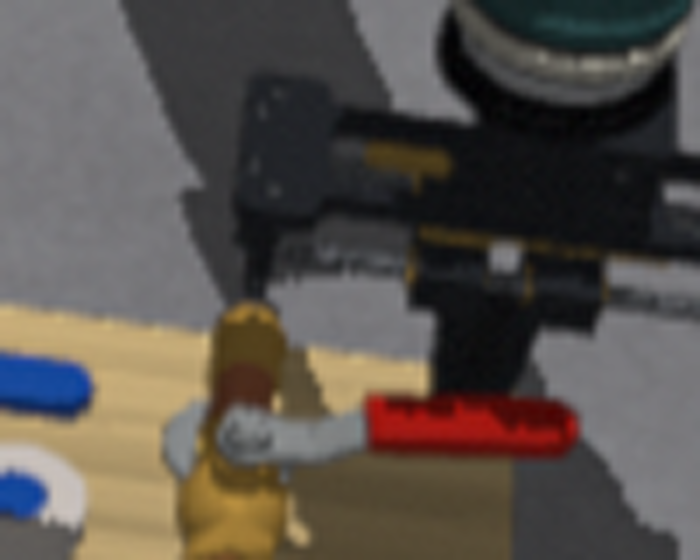

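The red lever stands at about 104°, some 11° short. I push on in small steps.

```bash
python3 -m crank '[{"translation":[0.004,-0.001,0],"roll":0},{"translation":[0.008,-0.003,0],"roll":0},{"translation":[0.012,-0.004,0],"roll":0},{"translation":[0.015,-0.004,0],"roll":0},{"translation":[0.015,-0.004,0],"roll":0}]'; python3 -m crank '[{"translation":[0.002,0,0],"roll":0},{"translation":[0.002,0,0],"roll":0}]'
python3 - <<'E'
from h import *; from rig import bot
a=cv2.cvtColor(bot.get_image("scene")["image"],cv2.COLOR_RGB2BGR)
levers("scene",a,(160,180,430,330))
E
```

```text
time: 8.6
position: [0.5174, 0.2867, 0.0914]
eef_rot: [[0.998, 0.061, -0.008], [0.061, -0.998, -0.001], [-0.008, 0.001, -1.0]]
ft_force: [-4.0, -1.4, 0.7]
finger_gap: 0.0
time: 8.8
position: [0.5174, 0.2867, 0.0914]
eef_rot: [[0.998, 0.061, -0.012], [0.061, -0.998, -0.002], [-0.013, 0.001, -1.0]]
ft_force: [-8.9, -2.6, 4.8]
finger_gap: 0.0003
scene r 220 px [387.4 219.1] world [0.5443 0.2871] ang deg 94.9 len 0.07
scene b 185 px [317.5 208.6] world [0.5536 0.1171] ang deg 94.4 len 0.07
scene y 148 px [250.1 197.5] world [ 0.5599 -0.0532] ang deg 96.7 len 0.069
```

```bash
python3 -m crank '[{"translation":[0.004,0,0],"roll":0},{"translation":[0.004,0,0],"roll":0}]'
python3 -m crank '[{"translation":[0.004,0,0],"roll":0},{"translation":[0.004,0,0],"roll":0}]'
python3 - <<'E'
from h import *; from rig import bot
a=cv2.cvtColor(bot.get_image("scene")["image"],cv2.COLOR_RGB2BGR)
levers("scene",a,(160,180,430,330))
cv2.imwrite("pics/scene9.png",cv2.resize(a[155:235,320:420],None,fx=7,fy=7,interpolation=cv2.INTER_CUBIC))
E
```

```text
time: 9.05
position: [0.5172, 0.2867, 0.0914]
eef_rot: [[0.998, 0.06, -0.021], [0.06, -0.998, -0.003], [-0.021, 0.002, -1.0]]
ft_force: [-15.2, -3.2, 9.5]
finger_gap: 0.0
time: 9.25
position: [0.5169, 0.2866, 0.0914]
eef_rot: [[0.998, 0.06, -0.03], [0.06, -0.998, -0.004], [-0.03, 0.003, -1.0]]
ft_force: [-15.8, -3.2, 10.5]
finger_gap: 0.0007
scene r 221 px [387.5 219.2] world [0.5444 0.2873] ang deg 95.0 len 0.072
scene b 186 px [317.5 208.6] world [0.5537 0.1171] ang deg 94.4 len 0.07
scene y 149 px [250.1 197.6] world [ 0.5599 -0.053 ] ang deg 96.5 len 0.069
```

View pics/scene9.png

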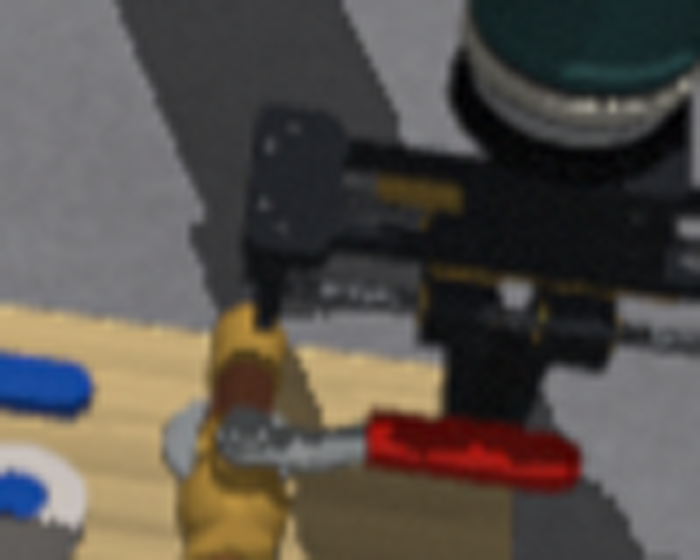

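```bash
python3 -m crank '[{"translation":[-0.01,0,0],"roll":0},{"translation":[-0.025,0,0],"roll":0},{"translation":[-0.04,0,0],"roll":0},{"translation":[-0.04,0,-0.03],"roll":0},{"translation":[-0.04,0,-0.07],"roll":0},{"translation":[-0.08,-0.02,-0.11],"roll":0},{"translation":[-0.1,-0.06,-0.11],"roll":0},{"translation":[-0.1,-0.1,-0.11],"roll":0},{"translation":[-0.1,-0.14,-0.11],"roll":0},{"translation":[-0.1,-0.14,-0.11],"roll":0}]'
python3 - <<'E'
from h import *; from rig import bot
print(proj("scene",[[.523,.194,z] for z in(.1,.12,.14,.16)]).round(1).tolist())
for n,roi in(("top",(180,140,360,265)),("scene",(160,180,430,330))):
    a=cv2.cvtColor(bot.get_image(n)["image"],cv2.COLOR_RGB2BGR);levers(n,a,roi)
    cv2.imwrite(f"pics/{n}10.png",a)
    c=a[170:270,170:350] if n=="top" else a[150:330,160:420]
    f=4.2 if n=="top" else 3
    cv2.imwrite(f"pics/{n}10c.png",cv2.resize(c,None,fx=f,fy=f,interpolation=cv2.INTER_CUBIC))
E
```

```text
time: 10.3
position: [0.4109, 0.4252, 0.2046]
eef_rot: [[0.998, 0.064, -0.028], [0.064, -0.998, -0.001], [-0.028, -0.001, -1.0]]
ft_force: [0.5, 0.1, 0.0]
finger_gap: 0.0004
[[348.9, 213.9], [349.9, 208.3], [350.9, 202.7], [352.0, 196.9]]
top r 131 px [194.5 213.3] world [0.539  0.2857] ang deg 93.7 len 0.068
top b 132 px [247.6 211.2] world [0.5491 0.1146] ang deg 95.3 len 0.072
top y 129 px [299.7 209.6] world [ 0.5577 -0.0537] ang deg 97.7 len 0.07
scene r 212 px [387.2 218.8] world [0.5434 0.2867] ang deg 94.3 len 0.07
scene b 186 px [317.5 208.6] world [0.5537 0.1171] ang deg 94.4 len 0.07
scene y 143 px [250.1 197.5] world [ 0.5595 -0.0531] ang deg 96.5 len 0.069
```

View pics/top10c.png

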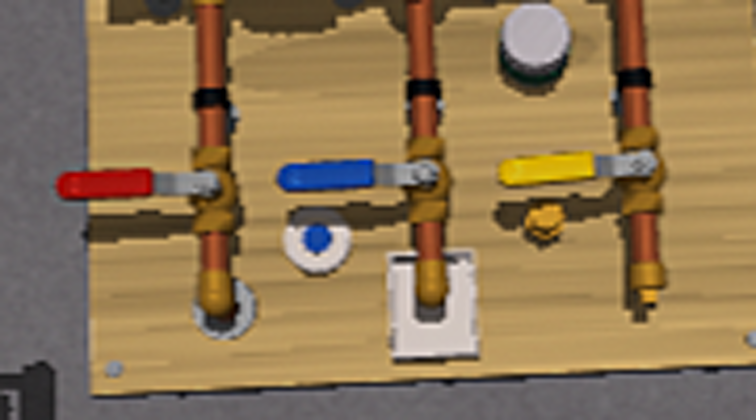

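View pics/scene10c.png

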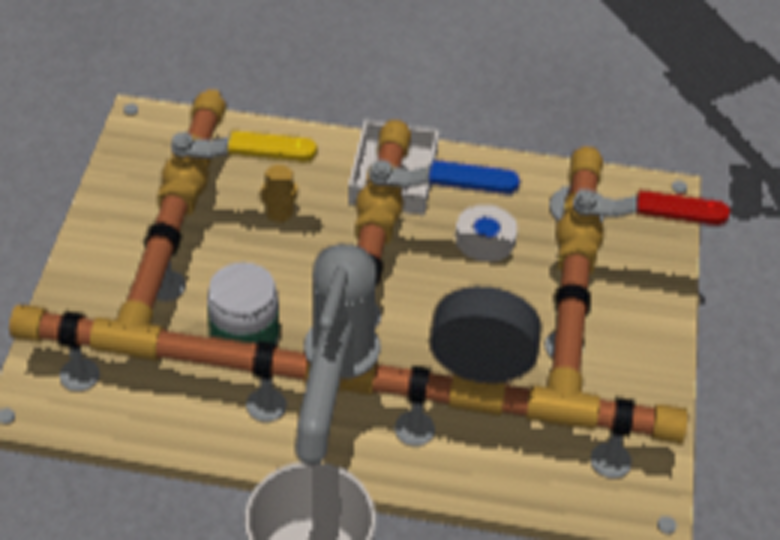

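Red is closed: 93.7° in top and 94.3° in scene, against a pipe cross direction of about 93.3°. It stood firm at 16 N, against friction of about 5 N. Blue, yellow and the loose items look unmoved. Now to behind the blue lever.

```bash
python3 - <<'E'
from h import *; from rig import bot
s=bot.observe();print((1000*tool(s,[.588,.122,.2])).round())
E
```

```text
[158. 310.   0.]
```

```bash
python3 -m crank '[{"translation":[0.015,0.03,0],"roll":0},{"translation":[0.034,0.066,0],"roll":0},{"translation":[0.052,0.1,0],"roll":0},{"translation":[0.07,0.135,0],"roll":0},{"translation":[0.088,0.17,0],"roll":0},{"translation":[0.106,0.205,0],"roll":0},{"translation":[0.124,0.24,0],"roll":0},{"translation":[0.138,0.27,0],"roll":0},{"translation":[0.15,0.295,0],"roll":0},{"translation":[0.158,0.31,0],"roll":0},{"translation":[0.158,0.31,0],"roll":0},{"translation":[0.158,0.31,0.02],"roll":0},{"translation":[0.158,0.31,0.04],"roll":0},{"translation":[0.158,0.31,0.05],"roll":0},{"translation":[0.158,0.31,0.05],"roll":0}]'
python3 - <<'E'
from h import *; from rig import bot
a=cv2.cvtColor(bot.get_image("scene")["image"],cv2.COLOR_RGB2BGR)
cv2.imwrite("pics/scene11.png",cv2.resize(a[130:290,200:420],None,fx=3.5,fy=3.5,interpolation=cv2.INTER_CUBIC))
s=bot.observe();print((1000*tool(s,[.588,.122,.092])).round())
E
```

```text
time: 11.9
position: [0.5845, 0.1221, 0.1481]
eef_rot: [[0.997, 0.063, -0.033], [0.063, -0.998, -0.005], [-0.034, 0.003, -0.999]]
ft_force: [-0.5, -0.5, 0.9]
finger_gap: 0.0003
[ 4.  0. 57.]
```

View pics/scene11.png

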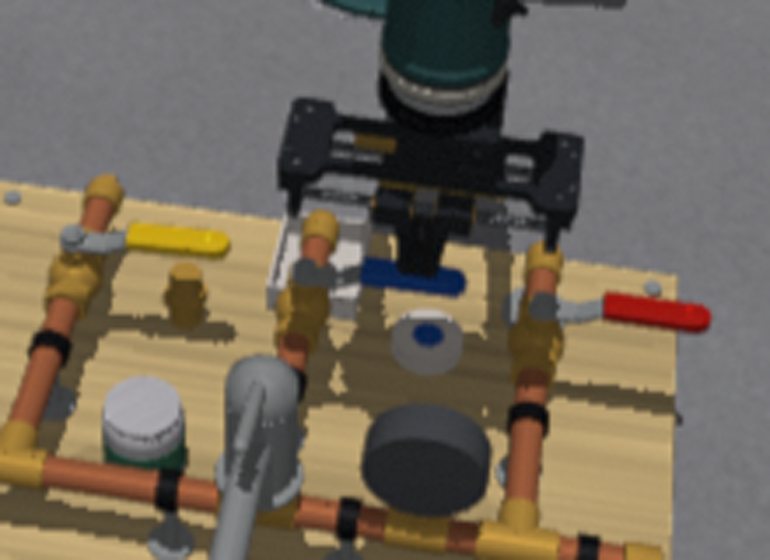

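```bash
python3 - <<'E'
from h import *
for z in(.148,.158,.168,.178): print(z,ray("scene",(319.4,208.6),z).round(3), "posts",ray("scene",(200+553/3.5,130+248/3.5),z+.03).round(3),ray("scene",(200+293/3.5,130+212/3.5),z+.03).round(3))
E
```

```text
0.148 [0.571 0.123] posts [0.551 0.21 ] [0.563 0.032]
0.158 [0.581 0.124] posts [0.561 0.21 ] [0.573 0.035]
0.168 [0.59  0.125] posts [0.572 0.21 ] [0.583 0.037]
0.178 [0.6   0.126] posts [0.582 0.21 ] [0.594 0.039]
```

The geometry fits: the tip is at x≈0.587, about 20 mm above the reported z, with roughly 20 mm clear behind the blue grip. I lower it.

```bash
python3 -m crank '[{"translation":[0.006,0,0.005],"roll":0},{"translation":[0.006,0,0.02],"roll":0},{"translation":[0.006,0,0.035],"roll":0},{"translation":[0.006,0,0.047],"roll":0},{"translation":[0.006,0,0.056],"roll":0},{"translation":[0.006,0,0.056],"roll":0}]'
python3 - <<'E'
from h import *; from rig import bot
a=cv2.cvtColor(bot.get_image("scene")["image"],cv2.COLOR_RGB2BGR)
cv2.imwrite("pics/scene12.png",cv2.resize(a[130:290,200:420],None,fx=3.5,fy=3.5,interpolation=cv2.INTER_CUBIC))
levers("scene",a,(160,180,430,330))
s=bot.observe();print(s["position"])
for deg in (0,3,10,20,30,40,50,60,70,80,85,90,92):
    a=YAW+np.pi/2+np.radians(deg); u=np.array([np.cos(a),np.sin(a)]); n=np.array([np.cos(a+np.pi/2),np.sin(a+np.pi/2)])
    f=np.radians(deg); d=.011+.0175*np.sin(f)+.009*np.cos(f)
    P=BP+.082*u-d*n; print(deg,(1000*tool(s,[*P,s["position"][2]])).round(0))
E
```

```text
time: 12.55
position: [0.588, 0.1219, 0.0908]
eef_rot: [[0.997, 0.063, -0.035], [0.063, -0.998, -0.005], [-0.036, 0.003, -0.999]]
ft_force: [0.7, 1.3, 0.5]
finger_gap: 0.0005
scene r 214 px [387.2 218.8] world [0.5434 0.2867] ang deg 93.8 len 0.07
scene b 14 px [323.3 225.6] world [0.6053 0.1408] ang deg 172.3 len 0.014
scene y 145 px [250.1 197.5] world [ 0.5596 -0.0531] ang deg 96.6 len 0.069
[0.58884267 0.12206717 0.09199303]
0 [-20.  -1.   1.]
3 [-23.  -2.   1.]
10 [-32.  -3.   1.]
20 [-44.  -5.   1.]
30 [-57.  -4.   2.]
40 [-70.  -1.   2.]
50 [-83.   5.   3.]
60 [-96.  13.   3.]
70 [-107.   24.    4.]
80 [-116.   37.    4.]
85 [-119.   44.    4.]
90 [-122.   52.    4.]
92 [-123.   55.    4.]
```

View pics/scene12.png

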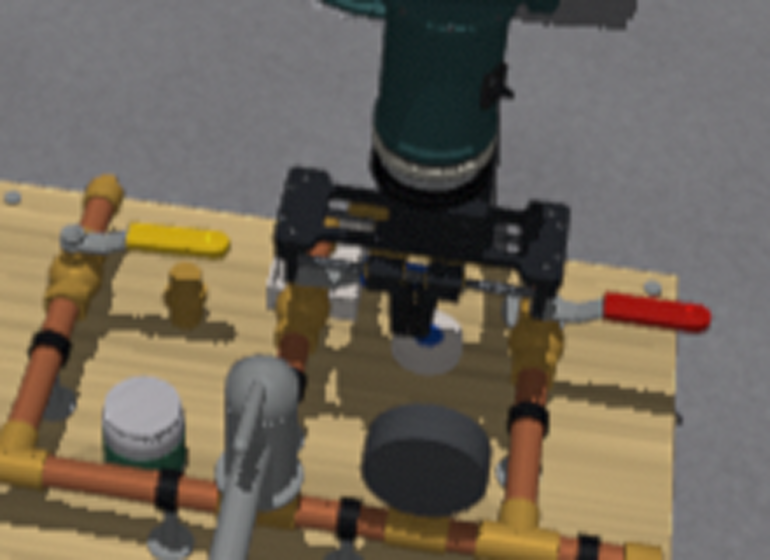

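The finger at (410,330) is down behind the blue lever (blue glimpsed at 415,270), with no contact. I sweep to about 70°.

```bash
python3 -m crank '[{"translation":[-0.010,0,0],"roll":0},{"translation":[-0.020,-0.001,0.001],"roll":0},{"translation":[-0.026,-0.002,0.001],"roll":0},{"translation":[-0.032,-0.003,0.001],"roll":0},{"translation":[-0.038,-0.004,0.001],"roll":0},{"translation":[-0.044,-0.005,0.001],"roll":0},{"translation":[-0.051,-0.005,0.002],"roll":0},{"translation":[-0.057,-0.004,0.002],"roll":0},{"translation":[-0.064,-0.003,0.002],"roll":0},{"translation":[-0.070,-0.001,0.002],"roll":0},{"translation":[-0.077,0.002,0.002],"roll":0},{"translation":[-0.083,0.005,0.003],"roll":0},{"translation":[-0.090,0.009,0.003],"roll":0},{"translation":[-0.096,0.013,0.003],"roll":0},{"translation":[-0.102,0.018,0.003],"roll":0},{"translation":[-0.107,0.024,0.004],"roll":0},{"translation":[-0.107,0.024,0.004],"roll":0}]'
python3 - <<'E'
from h import *; from rig import bot
a=cv2.cvtColor(bot.get_image("scene")["image"],cv2.COLOR_RGB2BGR)
cv2.imwrite("pics/scene13.png",cv2.resize(a[130:290,200:420],None,fx=3.5,fy=3.5,interpolation=cv2.INTER_CUBIC))
levers("scene",a,(160,170,430,225))
s=bot.observe()
for deg in (70,80,85,90,92):
    a=YAW+np.pi/2+np.radians(deg); u=np.array([np.cos(a),np.sin(a)]); n=np.array([np.cos(a+np.pi/2),np.sin(a+np.pi/2)])
    f=np.radians(deg); d=.011+.0175*np.sin(f)+.009*np.cos(f)
    P=BP+.082*u-d*n; print(deg,(1000*tool(s,[*P,.092])).round(0))
E
```

```text
time: 14.3
position: [0.4847, 0.0918, 0.0934]
eef_rot: [[0.998, 0.062, -0.029], [0.062, -0.998, -0.004], [-0.029, 0.002, -1.0]]
ft_force: [2.7, 2.6, 1.8]
finger_gap: 0.0007
scene r 213 px [387.2 218.8] world [0.5433 0.2865] ang deg 94.2 len 0.07
scene b 114 px [300.7 188.6] world [0.4951 0.0624] ang deg 167.2 len 0.06
scene y 144 px [250.1 197.5] world [ 0.5596 -0.0533] ang deg 96.8 len 0.069
70 [-1.  0.  1.]
80 [-10.  14.   1.]
85 [-13.  21.   2.]
90 [-16.  29.   2.]
92 [-17.  32.   2.]
```

View pics/scene13.png

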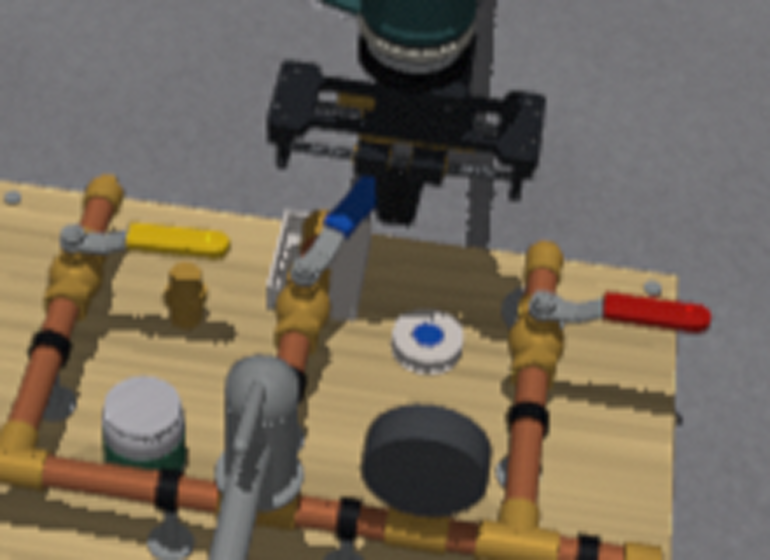

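Blue is at about 70–74°, tip near (370,185). I go on to the stop gently.

```bash
python3 -m crank '[{"translation":[-0.003,0.004,0],"roll":0},{"translation":[-0.006,0.009,0.001],"roll":0},{"translation":[-0.010,0.014,0.001],"roll":0},{"translation":[-0.013,0.019,0.001],"roll":0},{"translation":[-0.014,0.022,0.001],"roll":0},{"translation":[-0.014,0.022,0.001],"roll":0}]'; python3 -m crank '[{"translation":[0,0.003,0],"roll":0},{"translation":[0,0.003,0],"roll":0}]'; python3 -m crank '[{"translation":[0,0.003,0],"roll":0},{"translation":[0,0.003,0],"roll":0}]'
python3 - <<'E'
from h import *; from rig import bot
a=cv2.cvtColor(bot.get_image("scene")["image"],cv2.COLOR_RGB2BGR)
levers("scene",a,(160,170,430,225))
E
```

```text
time: 14.95
position: [0.472, 0.0693, 0.0929]
eef_rot: [[0.998, 0.062, -0.029], [0.062, -0.998, -0.003], [-0.029, 0.002, -1.0]]
ft_force: [2.2, 2.5, 2.0]
finger_gap: 0.0007
time: 15.15
position: [0.4717, 0.0664, 0.0929]
eef_rot: [[0.998, 0.062, -0.031], [0.062, -0.998, -0.003], [-0.031, 0.001, -1.0]]
ft_force: [0.7, 3.8, 1.7]
finger_gap: 0.0005
time: 15.35
position: [0.4713, 0.0633, 0.0928]
eef_rot: [[0.998, 0.062, -0.032], [0.062, -0.998, -0.003], [-0.032, 0.001, -0.999]]
ft_force: [-1.0, 3.9, 3.6]
finger_gap: 0.0002
scene r 213 px [387.2 218.8] world [0.5433 0.2865] ang deg 94.2 len 0.07
scene b 121 px [292.5 185.1] world [0.4877 0.0395] ang deg 3.9 len 0.068
scene y 145 px [250.1 197.5] world [ 0.5596 -0.0531] ang deg 96.6 len 0.069
```

Still moving (4 N, friction only). I push on for the stop.

```bash
python3 -m crank '[{"translation":[0,0.003,0],"roll":0},{"translation":[0,0.003,0],"roll":0}]'; python3 -m crank '[{"translation":[0,0.003,0],"roll":0},{"translation":[0,0.003,0],"roll":0}]'
python3 - <<'E'
from h import *; from rig import bot
a=cv2.cvtColor(bot.get_image("scene")["image"],cv2.COLOR_RGB2BGR)
levers("scene",a,(160,170,430,225))
E
```

```text
time: 15.6
position: [0.471, 0.0601, 0.0927]
eef_rot: [[0.998, 0.062, -0.033], [0.061, -0.998, -0.003], [-0.033, 0.001, -0.999]]
ft_force: [-1.5, 4.0, 4.1]
finger_gap: 0.0007
time: 15.8
position: [0.471, 0.059, 0.0927]
eef_rot: [[0.998, 0.06, -0.033], [0.06, -0.998, 0.001], [-0.033, -0.003, -0.999]]
ft_force: [-2.1, 11.0, 4.7]
finger_gap: 0.0003
scene r 214 px [387.1 218.8] world [0.5434 0.2864] ang deg 94.3 len 0.07
scene b 120 px [291.  184.7] world [0.4873 0.0354] ang deg 6.8 len 0.068
scene y 143 px [250.1 197.5] world [ 0.5595 -0.0531] ang deg 96.5 len 0.069
```

```bash
python3 -m crank '[{"translation":[0,0.003,0],"roll":0},{"translation":[0,0.004,0],"roll":0}]'; python3 -m crank '[{"translation":[0,-0.01,0],"roll":0},{"translation":[0,-0.025,0],"roll":0},{"translation":[0,-0.04,0],"roll":0},{"translation":[0,-0.04,0],"roll":0},{"translation":[0,-0.04,-0.03],"roll":0},{"translation":[0,-0.04,-0.07],"roll":0},{"translation":[-0.02,-0.07,-0.11],"roll":0},{"translation":[-0.04,-0.11,-0.11],"roll":0},{"translation":[-0.05,-0.15,-0.11],"roll":0},{"translation":[-0.06,-0.2,-0.11],"roll":0},{"translation":[-0.06,-0.25,-0.11],"roll":0},{"translation":[-0.06,-0.3,-0.11],"roll":0},{"translation":[-0.06,-0.33,-0.11],"roll":0},{"translation":[-0.06,-0.33,-0.11],"roll":0}]'
python3 - <<'E'
from h import *; from rig import bot
for n,roi in(("top",(180,140,360,265)),("scene",(160,170,430,225))):
    a=cv2.cvtColor(bot.get_image(n)["image"],cv2.COLOR_RGB2BGR);levers(n,a,roi)
    cv2.imwrite(f"pics/{n}14.png",a)
    c=a[130:270,120:430] if n=="top" else a[150:330,60:500]
    f=2.5 if n=="top" else 1.8
    cv2.imwrite(f"pics/{n}14c.png",cv2.resize(c,None,fx=f,fy=f,interpolation=cv2.INTER_CUBIC))
E
```

```text
time: 16.05
position: [0.471, 0.059, 0.0929]
eef_rot: [[0.998, 0.058, -0.034], [0.058, -0.998, 0.008], [-0.033, -0.01, -0.999]]
ft_force: [-1.2, 21.7, 5.2]
finger_gap: 0.0005
time: 17.45
position: [0.3957, 0.3863, 0.2075]
eef_rot: [[0.998, 0.062, -0.033], [0.062, -0.998, 0.008], [-0.033, -0.01, -0.999]]
ft_force: [-0.4, 0.7, -0.5]
finger_gap: 0.0005
top r 133 px [194.7 213.3] world [0.539  0.2852] ang deg 93.7 len 0.068
top b 142 px [271.8 233.5] world [0.4778 0.0347] ang deg 3.9 len 0.069
top y 128 px [299.7 209.6] world [ 0.5577 -0.0537] ang deg 97.9 len 0.07
scene r 214 px [387.2 218.8] world [0.5433 0.2866] ang deg 94.2 len 0.07
scene b 141 px [291.6 183.6] world [0.4828 0.0359] ang deg 3.9 len 0.073
scene y 145 px [250.1 197.5] world [ 0.5596 -0.0531] ang deg 96.6 len 0.069
```

View pics/top14c.png

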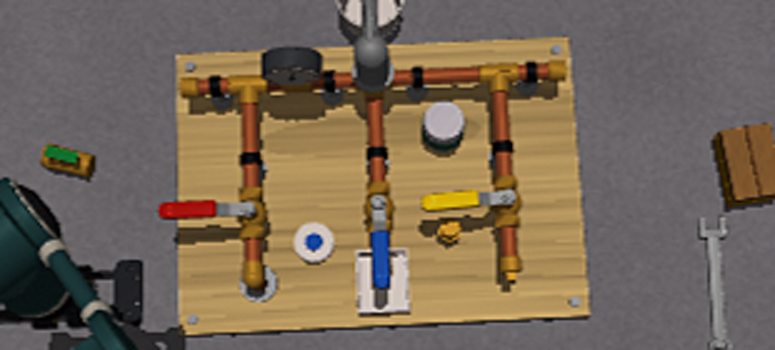

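View pics/scene14c.png

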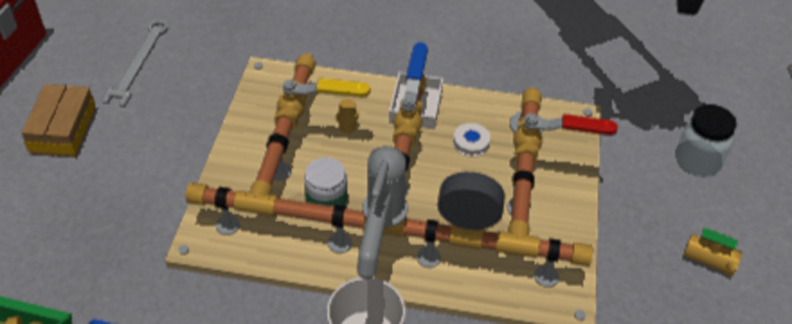

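Red points left, square to its pipe (94°). Blue points to the front, in line with its pipe (3.9°). The two are exactly perpendicular, and both stood firm at their stops. The tape, nipple, tin, jar, small valve, wrench, box and yellow lever are where they were, and the arm is clear. I hand in.

```bash
python3 - <<'E'
from rig import bot
s=bot.observe();print(s["time"],s["ft_force"])
print(bot.hand_in())
E
```

```text
17.55 [-0.40249377 -0.34692029 -0.49397727]
the job is handed in; nothing more can be done
None
```

The stand is off pressure: I pushed the red supply lever fully closed first, then the blue drain lever fully open, each with the shut fingers. I handed in at 17.55 s with the arm raised and touching nothing.

**Last checks**
- **Red lever:** it stopped firm under about 16 N (friction is about 5 N). It measured 93.7° in the top view and 94.2° in the scene view.
- **Blue lever:** it stopped firm under about 22 N and measured 3.9° in both views, at right angles to red.
- **Pipe direction:** I first estimated it as 3.2° from the valve bolts. The levers at their stops suggest about 3.9°. That small difference is within what the pictures can resolve.
- **Everything else:** the yellow lever measured as at the start. By eye the loose items look unmoved.

**What went wrong on the way**
- **Stray move:** my first command line contained a stray row in wrong units, which moved the arm one extra 50 mm step in free air.
- **Refused call:** one later call was refused because its rows left out the roll value.
- **Missed sweep:** the first sweep at red passed over the lever without moving it, because in the images the fingertip sat about 20 mm higher than the reported TCP. I lowered it by that amount, and both pushes then worked.

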